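Clear the draughtsmen into the board's drawer

ROBOT

A 7-joint arm with a two-finger parallel gripper is mounted at the origin on the work surface. World frame = base frame: x ahead of the robot, y to its left, z up, the work surface at z = 0. Lengths are in m, angles in rad, forces in N, time in s.
With the tool pointing down it reaches from about 0.425 to 0.875 m from the base axis. Payload 4.7 kg.
Tool frame: the origin (TCP) lies between the finger pads; the fingertips stand 11 mm ahead of it and the grasp point (between the pads) lies 8 mm behind it; z points along the fingers, y is the line along which they close (so a half turn about z gives the same grasp; the last joint's range is limited). The gripper opens to 87 mm and grips with 3 to 60 N. Pads are 19 mm wide; open, the fingers measure 117 mm over their backs; the gripper's body (75 mm by 190 mm) begins 51 mm behind the grasp point.
Start: joints at [-1.171, 0.321, -0.07, 1.45, 0.023, 1.371, -0.057], TCP at [0.245, 0.602, 0.234] pointing down, gripper open.
Joint ranges: [-2.86, 2.86], [-0.3, 2.09], [-1.38, 1.24], [0.06, 2.45], [-1.56, 4.7], [0.09, 2.05], [-2.69, 2.69]. Speed limits (rad/s): [2.57, 2.57, 3.14, 3.14, 3.14, 3.14, 3.14].

INTERFACE

Orientations are given as a rotation vector (axis times angle).
In Python, from bench import ctrl gives the robot as it stands. The module is installed in compiled form; this text tells all that it offers.
- The arm moves only by the shell command python3 -m inch 'ROWS' [FORCE]. ROWS is JSON, a list of rows, each an object with "slide": the shift along the tool's x, y, z scaled (see below), a list of three; "angular": the turn, a rotation vector about the tool's x, y, z scaled (see below), a list of three; "claw": the opening, from -1 (shut) to 1 (fully open). In form: [{"slide": [tx, ty, tz], "angular": [rx, ry, rz], "claw": claw}, ...]. A call has 1 to 10 rows; each row is the pose to reach, as a shift and turn from the pose commanded when the call began, along the tool's axes at that moment; what a row does not reach only later rows make up. The controller multiplies each number of a shift by 0.25 m and each number of a turn by 30 degrees. A row lasts 1/10 s, in which the tool goes at most 50 mm and 8.59 degrees, less where a joint would pass 70% of its speed; a pose out of reach is approached as far as the arm can. A call with a number of a shift or a turn outside -1 to 1 is refused whole. A call with a gripper value outside its range is refused whole. The fingers move at their own pace and stop on an object; FORCE is the grip in N (left out, the last holds). Time passes only in rows, so rows that repeat a pose let the fingers close. It gives the time, the measured TCP pose, the force, the opening and the grip force at its end, in the units of the state.
- ctrl.get_state(): the state, without advancing time (a new reading comes with each control period).
- ctrl.get_image(name): name is "scene" or "top" or "wrist"; returns a dict with "color" (480x640x3 uint8, red, green, blue), "depth" (480x640 float32, m along the optical axis (not along the pixel's ray), 0 where there is no reading), "camera_matrix" (3x3 intrinsics, pixels), "extrinsics" (4x4, takes a point from camera to world coordinates); the wrist camera has in their place "tool_from_camera" (4x4, takes a point from camera to tool coordinates, whose origin is the TCP and whose axes are the flange's). Camera axes: x right, y up, looking along -z (the intrinsics and any distortion apply to the point x, -y, -z); pixel columns grow to the right and rows downward; lengths in m; the calibration is good to about 2 mm. The wrist camera is an equidistant fisheye: a pixel r from the principal point sees the ray r / f radians off the axis. A picture is of the moment at which its call begins: read the wrist's pose just before it.
- ctrl.close_job(): hands the job in; it is judged then, once.
Trained networks look in the newest picture that a camera, given by its name, has taken for a name from the list of things; names that differ only in an ending like _2 or _b are one class to them, and where a whole thing is asked for, a point or a joint stands for the part that bears it (a point fixed in the world has none). Each returns a list of dicts, best first, with "confidence" (0 to 1); they miss things now and then, are a little off and sometimes report something else, mostly with a low value. They report only what shows in the picture. A call takes as long as a camera call.
- ctrl.find_in(query, camera): "bbox" ([centre column, centre row, width, height] in pixels, round what is visible of it).
- ctrl.outline_of(query, camera): "mask" (480x640 bool, what is visible of it) and "bbox" ([centre column, centre row, width, height] in pixels, round what is visible of it).
The state is a dict: "time": time; "joint_positions": joint angles; "qd": joint speeds; "joint_torque": joint torques, N m; "position": TCP position; "tool_rot": TCP orientation; "ft_force": force on the tool from outside, world axes, zero at the start; "torque": the same for the moment, N m; "grip_width": opening from 0.0 (shut) to 1.0 (fully open); "grip_force": force on a finger pad.
Only numpy, scipy, OpenCV 4.12 (cv2) and the standard library are available. Lean on these libraries where they do the work, as an engineer would, in place of code of your own. Each camera call takes 0.05 s, during which the arm holds its last target. There are 200 camera calls.

TASK

The game of draughts is over: with the fingers, sweep all five draughtsmen that are left on the board over its edge into the open drawer beneath, then push the drawer fully shut. Only sweep and push: do not pick up or lift any piece, and leave the coffee cup, the spectacles and the pen where they are.

Things in the scene. Friction and masses are not known exactly. Their poses are not given: they have to be found in the camera images.
- board: draughts board built as a walnut case, 290 x 290 mm and 62 mm high, fixed to the table, with a flat top without raised rim. Origin at the centre of its underside, on the table; z up, its flat playing surface at z = 62 mm. Its -x side is the drawer side: pieces swept along the board's -x fall into the drawer. The top is 12 mm thick
- board_edge (a point): middle of the top edge of the board above the drawer (board x = -145 mm, z = 62 mm); same axes as the board
- drawer (a joint): how far the drawer is pulled out of the case along the board's -x, m: 0 fully shut (front flush with the case), 0.14 fully out; starts 0.10 to 0.14 out. It slides with about 2 N and stays where it is left
- drawer_front (a point): centre of the outer face of the drawer's front panel, 27.5 mm above the table; moves with the drawer, axes as the board's, outward is -x. The panel is 262 mm wide, 12 mm thick, from 7 to 48 mm above the table, with a finger cut-out 60 mm wide and 14 mm deep in the middle of its upper edge
- drawer_floor (a point): centre of the drawer's inner floor, 11 mm above the table; moves with the drawer, axes as the board's. The inside is 252 mm (x) by 250 mm (y), side walls 37 mm high; the part that sticks out of the case is open from above
- cup: white espresso mug, 62 mm diameter, 58 mm high, with a handle at its +y, upright on the table, 30 mm or more beside the drawer; origin at the centre of its underside
- spectacles: folded amber spectacles, 138 x 46 x 14 mm, lying on the table along the board's -y side; origin at the centre of the underside, x along the length
- pen: black pen with steel clip, 136 mm long, 11 mm thick, lying on the table along the board's +x side, opposite the drawer; origin at the centre of the underside, x along the length
- light1: one of the draughtsmen: flat ivory resin disc with a bevelled rim and a ring on top, 28 mm diameter (23 mm at its flat faces), 9 mm thick, about 14 g; origin at the centre of its underside. Starts lying flat on top of the board, at least 20 mm clear of its edges, with at least 25 mm of free board between any two pieces
- light2: one of the draughtsmen: flat ivory resin disc with a bevelled rim and a ring on top, 28 mm diameter (23 mm at its flat faces), 9 mm thick, about 14 g; origin at the centre of its underside. Starts lying flat on top of the board, at least 20 mm clear of its edges, with at least 25 mm of free board between any two pieces
- light3: one of the draughtsmen: flat ivory resin disc with a bevelled rim and a ring on top, 28 mm diameter (23 mm at its flat faces), 9 mm thick, about 14 g; origin at the centre of its underside. Starts lying flat on top of the board, at least 20 mm clear of its edges, with at least 25 mm of free board between any two pieces
- red1: one of the draughtsmen: flat dark red resin disc with a bevelled rim and a ring on top, 28 mm diameter (23 mm at its flat faces), 9 mm thick, about 14 g; origin at the centre of its underside. Starts lying flat on top of the board, at least 20 mm clear of its edges, with at least 25 mm of free board between any two pieces
- red2: one of the draughtsmen: flat dark red resin disc with a bevelled rim and a ring on top, 28 mm diameter (23 mm at its flat faces), 9 mm thick, about 14 g; origin at the centre of its underside. Starts lying flat on top of the board, at least 20 mm clear of its edges, with at least 25 mm of free board between any two pieces

How it is judged:
By the outcome, as a careful person would: the job done as asked, in the order asked, and still so for the second after the job is handed in, with the robot touching nothing.
It also fails if it takes over 64 s, if anything falls off the work surface, if the arm or the gripper's body presses on something with over 40 N, if the wrist force passes 120 N, or if a joint passes its speed limit or range.

## Working session

There is one attempt and no reset: what is moved stays moved. The work goes in short steps, Python scripts to look and compute and a shell command to move; the robot and the scene stay as the last step left them, time stands still between calls to the robot, and variables do not carry over. Pictures are saved under pics/ and viewed, at most 10 in all, crops included, and the job is handed in when it is done.

```bash
mkdir -p pics && cat > h.py <<'E'
import numpy as np, cv2
from bench import ctrl
from scipy.spatial.transform import Rotation as R
def cloud(im):
    d=im["depth"];K=np.array(im["camera_matrix"]);E=np.array(im["extrinsics"])
    v,u=np.mgrid[:480,:640]
    p=np.stack([(u-K[0,2])/K[0,0]*d,-(v-K[1,2])/K[1,1]*d,-d],-1)
    return p@E[:3,:3].T+E[:3,3]
E
python3 - <<'E'
from h import *
np.set_printoptions(precision=4,suppress=True)
s=ctrl.get_state();print(s["time"],s["position"],s["tool_rot"]);print(R.from_rotvec(s["tool_rot"]).as_matrix())
for c in["top","scene"]:
    im=ctrl.get_image(c);cv2.imwrite(f"pics/{c}0.png",im["color"][:,:,::-1]);P=cloud(im)
    for q in["board","drawer_front","cup","spectacles","pen","light1","red1"]:
        for r in ctrl.outline_of(q,c)[:5]:
            m=r["mask"]&(im["depth"]>0);print(c,q,round(r["confidence"],2),np.round(r["bbox"]),np.median(P[m],0) if m.any() else None, cv2.minAreaRect(P[m][:,:2].astype(np.float32)) if q in("board","pen","spectacles","drawer_front") else "")
E
```

```text
0.0 [0.2445 0.6017 0.2325] [-0.6022 -3.0831  0.003 ]
[[-0.9265  0.3763 -0.0006]
 [ 0.3763  0.9265 -0.0018]
 [-0.0001 -0.0019 -1.    ]]
top board 0.68 [405. 309. 326. 256.] [ 0.5257 -0.0276  0.0617] ((0.524531364440918, -0.039772212505340576), (0.4546341598033905, 0.31540533900260925), 73.69991302490234)
top drawer_front 0.77 [501. 343. 133. 197.] [ 0.4823 -0.1851  0.0122] ((0.4835928678512573, -0.1827683299779892), (0.16036421060562134, 0.2816329896450043), 73.24304962158203)
top cup 0.73 [500. 198.  71.  48.] [ 0.7085 -0.1936  0.0291] 
top cup 0.18 [424. 280.  18.  21.] [ 0.5758 -0.0554  0.0708] 
top spectacles 0.63 [387. 184.  84.  48.] [ 0.7276 -0.0044  0.0053] ((0.7301675081253052, -0.005707725882530212), (0.13349273800849915, 0.05273466184735298), 70.08248901367188)
top spectacles 0.58 [245. 243.  26.  81.] [0.6272 0.218  0.0102] ((0.6287704110145569, 0.21822352707386017), (0.011250510811805725, 0.13131268322467804), 75.9691162109375)
top pen 0.72 [245. 245.  26.  84.] [0.6289 0.2176 0.0101] ((0.6288706064224243, 0.21788378059864044), (0.010400932282209396, 0.13399161398410797),
[... 818 characters left out ...]
82. 218.  51.  48.] [ 0.7122 -0.182   0.0369] 
scene cup 0.33 [309. 201. 262. 204.] [0.5625 0.0127 0.0615] 
scene spectacles 0.82 [263. 273.  65.  56.] [0.731 0.003 0.005] ((0.730278491973877, -0.004945322871208191), (0.13571275770664215, 0.05091489478945732), 70.23155975341797)
scene pen 0.59 [412. 276.  43.  58.] [0.6325 0.2187 0.0099] ((0.6292860507965088, 0.21787352859973907), (0.013406619429588318, 0.13604259490966797), 76.4581069946289)
scene light1 0.62 [337. 241.  14.  17.] [0.6592 0.0993 0.0707] 
scene light1 0.59 [277. 179.  18.   9.] [ 0.5794 -0.0532  0.0706] 
scene red1 0.73 [397. 191.  13.  13.] [0.52   0.1502 0.0702] 
scene red1 0.58 [321. 194.  11.  12.] [0.5783 0.031  0.0708]
```

View pics/top0.png

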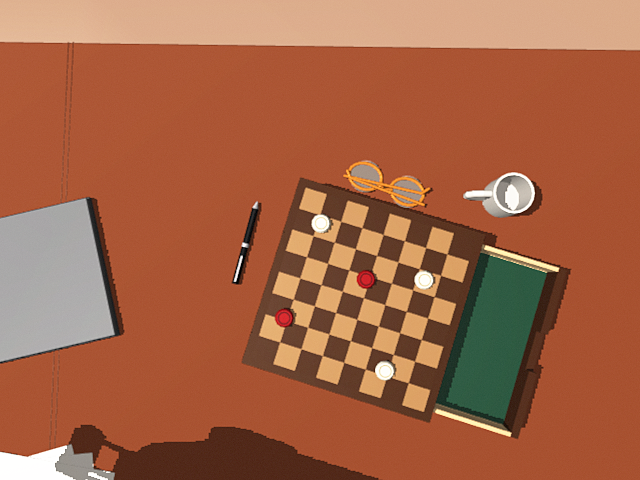

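View pics/scene0.png

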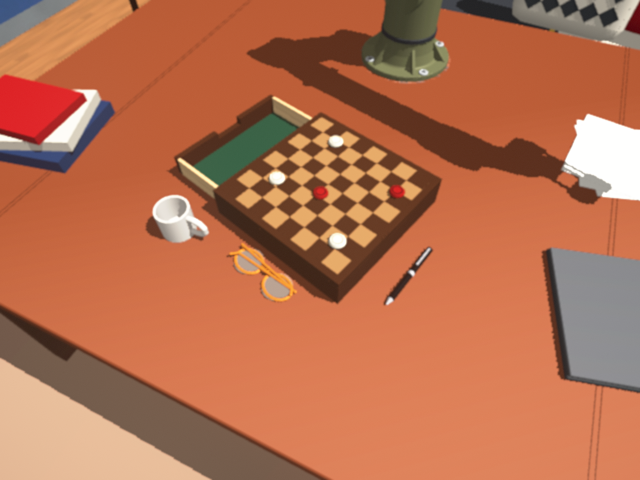

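```bash
cat >> h.py <<'E'
def boardfit(im):
    P=cloud(im); m=(abs(P[...,2]-.0617)<.003)&(im["depth"]>0)
    m=cv2.morphologyEx(m.astype(np.uint8),cv2.MORPH_OPEN,np.ones((5,5)))>0
    return cv2.minAreaRect(P[m][:,:2].astype(np.float32)), P
E
python3 - <<'E'
from h import *
np.set_printoptions(precision=4,suppress=True)
for c in("top","scene"):
    (ce,sz,a),P=boardfit(ctrl.get_image(c)); print(c,ce,sz,a)
    # board +x is near world +y
    th=min([np.deg2rad(a+90*k) for k in range(-4,4)],key=lambda t:abs(np.angle(np.exp(1j*(t-np.pi/2)))))
    X=np.array([np.cos(th),np.sin(th)]);Y=np.array([-X[1],X[0]]);print(np.rad2deg(th),X,Y)
    f=lambda p:(np.array(p)-ce)@np.c_[X,Y]
    im_z=P[...,2]
    for n,p in dict(L1=(.576,-.0555),L2=(.4435,0.0005),L3=(.657,.097),R1=(.517,.1485),R2=(.576,.030),cup=(.71,-.193)).items(): print(n,f(p))
    # drawer front: points at z .038-.048 outside board
    B=f(P.reshape(-1,3)[:,:2]); z=im_z.ravel(); m=(z>.035)&(z<.052)&(B[:,0]<-.18)&(abs(B[:,1])<.14)
    print("drawer front x",np.percentile(B[m,0],[1,50,99]),m.sum())
s=ctrl.get_state();T=R.from_rotvec(s["tool_rot"]).as_matrix();ex=T[:2,0];print("tool x angle",np.rad2deg(np.arctan2(ex[1],ex[0])),"joints",s["joint_positions"],s["grip_width"])
E
```

```text
top (0.5467987656593323, 0.03139658272266388) (0.29033127427101135, 0.2904072403907776) 73.70109558105469
-286.2989044189453 [0.2806 0.9598] [-0.9598  0.2806]
L1 [-0.0752 -0.0524]
L2 [-0.0586  0.0905]
L3 [ 0.0939 -0.0874]
R1 [0.104  0.0615]
R2 [ 0.0069 -0.0284]
cup [-0.1696 -0.2196]
drawer front x [-0.2797 -0.2685 -0.1829] 2321
scene (0.546734631061554, 0.03215944766998291) (0.29181933403015137, 0.2930050790309906) 73.73323822021484
-286.26676177978516 [0.2801 0.96  ] [-0.96    0.2801]
L1 [-0.076  -0.0526]
L2 [-0.0593  0.0902]
L3 [ 0.0931 -0.0877]
R1 [0.1034 0.0611]
R2 [ 0.0061 -0.0287]
cup [-0.1704 -0.2198]
drawer front x [-0.5693 -0.2679 -0.1822] 1299
tool x angle 157.89721315302063 joints [-1.1709  0.321  -0.0701  1.4505  0.0226  1.3708 -0.0569] 0.9995554623147715
```

```bash
cat >> h.py <<'E'
C0=np.array([.5468,.0318]);TH=np.deg2rad(73.71);BX=np.array([np.cos(TH),np.sin(TH)]);BY=np.array([-BX[1],BX[0]])
def tb(p): return (np.array(p)[:2]-C0)@np.c_[BX,BY]
def rep():
    s=ctrl.get_state();T=R.from_rotvec(s["tool_rot"]).as_matrix()
    print("t %.2f"%s["time"],"board xy",tb(s["position"]).round(4),"z",round(s["position"][2],4),"toolx ang rel board",round(np.rad2deg(np.arctan2(T[1,0],T[0,0]))-73.71,2),"zax",T[:,2].round(4),"F",np.round(s["ft_force"],1),"grip",round(s["grip_width"],3))
E
python3 -m inch '[{"slide":[-0.542,-0.585,0],"angular":[0,0,0.936],"claw":-0.59},{"slide":[-0.542,-0.585,0],"angular":[0,0,0.936],"claw":-0.59},{"slide":[-0.542,-0.585,0],"angular":[0,0,0.936],"claw":-0.59},{"slide":[-0.542,-0.585,0],"angular":[0,0,0.936],"claw":-0.59},{"slide":[-0.542,-0.585,0],"angular":[0,0,0.936],"claw":-0.59},{"slide":[-0.542,-0.585,0],"angular":[0,0,0.936],"claw":-0.59}]'
python3 -c "from h import *;rep()"
```

```text
time: 1.5
position: [0.3158, 0.415, 0.2342]
tool_rot: [-1.335, -2.843, -0.002]
ft_force: [-0.5, 0.2, 0.6]
grip_width: 0.54
grip_force: 0.0
t 1.50 board xy [0.3031 0.3292] z 0.2342 toolx ang rel board 55.97 zax [ 4.0e-04  1.5e-03 -1.0e+00] F [-0.5  0.2  0.6] grip 0.54
```

```bash
python3 -m inch '[{"slide":[-0.754,-0.261,0],"angular":[0,0,0.936],"claw":-0.59},{"slide":[-0.754,-0.261,0],"angular":[0,0,0.936],"claw":-0.59},{"slide":[-0.754,-0.261,0],"angular":[0,0,0.936],"claw":-0.59},{"slide":[-0.754,-0.261,0],"angular":[0,0,0.936],"claw":-0.59},{"slide":[-0.754,-0.261,0],"angular":[0,0,0.936],"claw":-0.59}]' >/dev/null
python3 -m inch '[{"slide":[-0.788,0.124,0.3],"angular":[0,0,0.936],"claw":-0.59},{"slide":[-0.788,0.124,0.3],"angular":[0,0,0.936],"claw":-0.59},{"slide":[-0.788,0.124,0.3],"angular":[0,0,0.936],"claw":-0.59},{"slide":[-0.788,0.124,0.3],"angular":[0,0,0.936],"claw":-0.59},{"slide":[-0.788,0.124,0.3],"angular":[0,0,0.936],"claw":-0.59},{"slide":[-0.788,0.124,0.3],"angular":[0,0,0.936],"claw":-0.59}]'
python3 -c "from h import *;rep()"
```

```text
time: 2.6
position: [0.4566, 0.0419, 0.1579]
tool_rot: [2.516, 1.881, -0.002]
ft_force: [-0.7, 0.5, 0.5]
grip_width: 0.203
grip_force: 0.0
t 2.60 board xy [-0.0156  0.0894] z 0.1579 toolx ang rel board -0.16 zax [-0.0011 -0.0011 -1.    ] F [-0.7  0.5  0.5] grip 0.203
```

```bash
python3 -m inch '[{"slide":[0,0,0.15],"angular":[0,0,0],"claw":-0.59},{"slide":[0,0,0.26],"angular":[0,0,0],"claw":-0.59},{"slide":[0,0,0.334],"angular":[0,0,0],"claw":-0.59},{"slide":[0,0,0.334],"angular":[0,0,0],"claw":-0.59},{"slide":[0,0,0.334],"angular":[0,0,0],"claw":-0.59}]'
python3 -c "
from h import *
rep()
im=ctrl.get_image('scene');cv2.imwrite('pics/s1.png',cv2.resize(im['color'][90:270,200:440,::-1],None,fx=3,fy=3))
"
```

```text
time: 3.1
position: [0.4565, 0.0455, 0.0753]
tool_rot: [-2.51, -1.889, -0.001]
ft_force: [1.3, -0.4, -0.1]
grip_width: 0.204
grip_force: 0.0
t 3.10 board xy [-0.0121  0.0905] z 0.0753 toolx ang rel board 0.21 zax [ 4.e-04  6.e-04 -1.e+00] F [ 1.3 -0.4 -0.1] grip 0.204
```

View pics/s1.png

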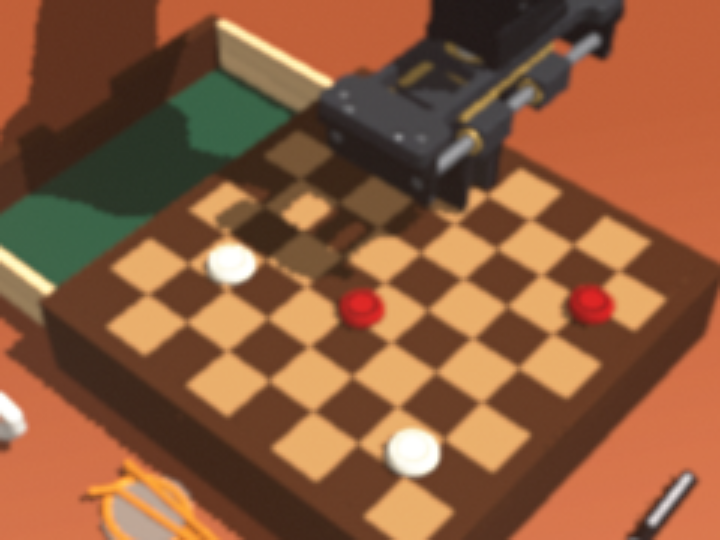

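```bash
python3 -m inch '[{"slide":[-0.08,0,0],"angular":[0,0,0],"claw":-0.59},{"slide":[-0.14,0.01,0],"angular":[0,0,0],"claw":-0.59},{"slide":[-0.2,0.02,0],"angular":[0,0,0],"claw":-0.59},{"slide":[-0.26,0.03,0],"angular":[0,0,0],"claw":-0.59},{"slide":[-0.32,0.04,0],"angular":[0,0,0],"claw":-0.59},{"slide":[-0.37,0.05,0],"angular":[0,0,0],"claw":-0.59},{"slide":[-0.42,0.06,0],"angular":[0,0,0],"claw":-0.59},{"slide":[-0.46,0.07,0],"angular":[0,0,0],"claw":-0.59},{"slide":[-0.5,0.07,0],"angular":[0,0,0],"claw":-0.59},{"slide":[-0.54,0.07,0],"angular":[0,0,0],"claw":-0.59}]'
python3 -c "
from h import *
rep()
im=ctrl.get_image('scene');cv2.imwrite('pics/s2.png',cv2.resize(im['color'][70:270,160:440,::-1],None,fx=2.5,fy=2.5))
"
```

```text
time: 4.15
position: [0.4348, -0.0924, 0.075]
tool_rot: [-2.514, -1.883, 0.0]
ft_force: [-0.3, 0.4, -0.9]
grip_width: 0.204
grip_force: 0.0
t 4.15 board xy [-0.1507  0.0727] z 0.075 toolx ang rel board -0.04 zax [-1.e-04 -0.e+00 -1.e+00] F [-0.3  0.4 -0.9] grip 0.204
```

View pics/s2.png

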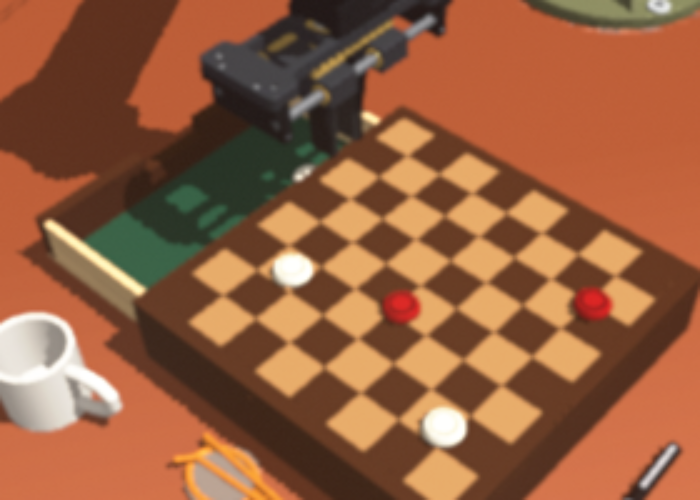

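```bash
python3 -m inch '[{"slide":[0,0,-0.12],"angular":[0,0,0],"claw":-0.59},{"slide":[0.2,0.044,-0.16],"angular":[0,0,0],"claw":-0.59},{"slide":[0.4,0.044,-0.16],"angular":[0,0,0],"claw":-0.59},{"slide":[0.6,0.044,-0.16],"angular":[0,0,0],"claw":-0.59},{"slide":[0.8,0.044,-0.16],"angular":[0,0,0],"claw":-0.59},{"slide":[1,0.044,-0.16],"angular":[0,0,0],"claw":-0.59}]' >/dev/null
python3 -m inch '[{"slide":[0.168,0,0],"angular":[0,0,0],"claw":-0.59},{"slide":[0.168,0,0.1],"angular":[0,0,0],"claw":-0.59},{"slide":[0.168,0,0.16],"angular":[0,0,0],"claw":-0.59},{"slide":[0.168,0,0.16],"angular":[0,0,0],"claw":-0.59}]' >/dev/null
python3 -c "from h import *;rep()"
```

```text
t 5.20 board xy [0.1393 0.0618] z 0.0743 toolx ang rel board -0.07 zax [-1.5e-03 -5.0e-04 -1.0e+00] F [ 0.1  0.1 -0.3] grip 0.205
```

```bash
python3 -m inch '[{"slide":[-0.05,0,0],"angular":[0,0,0],"claw":-0.59},{"slide":[-0.1,0,0],"angular":[0,0,0],"claw":-0.59},{"slide":[-0.16,0,0],"angular":[0,0,0],"claw":-0.59},{"slide":[-0.23,0,0],"angular":[0,0,0],"claw":-0.59},{"slide":[-0.31,0,0],"angular":[0,0,0],"claw":-0.59},{"slide":[-0.39,0,0],"angular":[0,0,0],"claw":-0.59},{"slide":[-0.47,0,0],"angular":[0,0,0],"claw":-0.59},{"slide":[-0.55,0,0],"angular":[0,0,0],"claw":-0.59},{"slide":[-0.64,0,0],"angular":[0,0,0],"claw":-0.59},{"slide":[-0.72,0,0],"angular":[0,0,0],"claw":-0.59}]' >/dev/null
python3 -m inch '[{"slide":[-0.07,0,0],"angular":[0,0,0],"claw":-0.59},{"slide":[-0.14,0,0],"angular":[0,0,0],"claw":-0.59},{"slide":[-0.2,0,0],"angular":[0,0,0],"claw":-0.59},{"slide":[-0.26,0,0],"angular":[0,0,0],"claw":-0.59},{"slide":[-0.31,0,0],"angular":[0,0,0],"claw":-0.59},{"slide":[-0.35,0,0],"angular":[0,0,0],"claw":-0.59},{"slide":[-0.39,0,0],"angular":[0,0,0],"claw":-0.59},{"slide":[-0.42,0,0],"angular":[0,0,0],"claw":-0.59},{"slide":[-0.448,0,0],"angular":[0,0,0],"claw":-0.59},{"slide":[-0.448,0,0],"angular":[0,0,0],"claw":-0.59}]' >/dev/null
python3 -c "
from h import *
rep()
im=ctrl.get_image('scene');cv2.imwrite('pics/s3.png',cv2.resize(im['color'][70:270,160:440,::-1],None,fx=2.5,fy=2.5))
"
```

```text
t 7.20 board xy [-0.153   0.0617] z 0.075 toolx ang rel board -0.12 zax [-0.e+00 -1.e-04 -1.e+00] F [0.2 0.1 0.6] grip 0.203
```

View pics/s3.png

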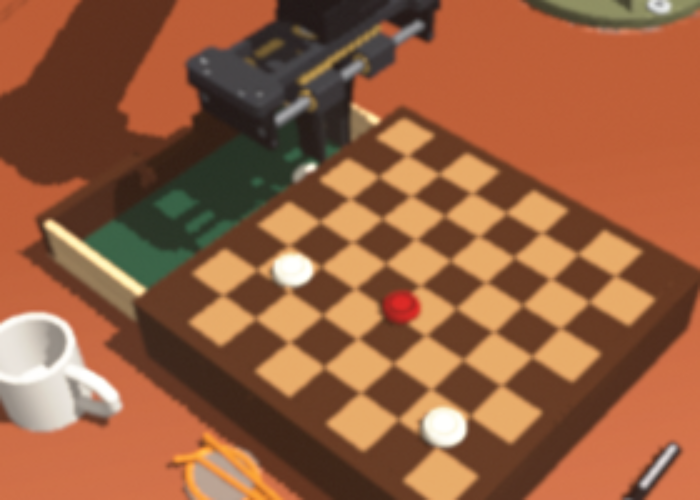

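```bash
python3 -m inch '[{"slide":[0,0,-0.12],"angular":[0,0,0],"claw":-0.59},{"slide":[0.12,0.12,-0.16],"angular":[0,0,0],"claw":-0.59},{"slide":[0.26,0.26,-0.16],"angular":[0,0,0],"claw":-0.59},{"slide":[0.4,0.4,-0.16],"angular":[0,0,0],"claw":-0.59},{"slide":[0.464,0.456,-0.16],"angular":[0,0,0],"claw":-0.59},{"slide":[0.464,0.456,-0.16],"angular":[0,0,0],"claw":-0.59},{"slide":[0.464,0.456,-0.06],"angular":[0,0,0],"claw":-0.59},{"slide":[0.464,0.456,0],"angular":[0,0,0],"claw":-0.59},{"slide":[0.464,0.456,0],"angular":[0,0,0],"claw":-0.59}]' >/dev/null
python3 -c "from h import *;rep()"
python3 -m inch '[{"slide":[-0.05,0,0],"angular":[0,0,0],"claw":-0.59},{"slide":[-0.1,0,0],"angular":[0,0,0],"claw":-0.59},{"slide":[-0.16,0,0],"angular":[0,0,0],"claw":-0.59},{"slide":[-0.22,0,0],"angular":[0,0,0],"claw":-0.59},{"slide":[-0.28,0,0],"angular":[0,0,0],"claw":-0.59},{"slide":[-0.33,0,0],"angular":[0,0,0],"claw":-0.59},{"slide":[-0.37,0,0],"angular":[0,0,0],"claw":-0.59},{"slide":[-0.41,0,0],"angular":[0,0,0],"claw":-0.59},{"slide":[-0.452,0,0],"angular":[0,0,0],"claw":-0.59},{"slide":[-0.452,0,0],"angular":[0,0,0],"claw":-0.59}]' >/dev/null
python3 -c "
from h import *
rep()
im=ctrl.get_image('scene');cv2.imwrite('pics/s4.png',cv2.resize(im['color'][70:270,160:440,::-1],None,fx=2.5,fy=2.5))
"
```

```text
t 8.15 board xy [-0.037  -0.0515] z 0.0744 toolx ang rel board -0.09 zax [-0.0018  0.     -1.    ] F [ 0.2 -0.1 -1.7] grip 0.207
t 9.15 board xy [-0.1514 -0.0523] z 0.0751 toolx ang rel board -0.19 zax [-1.e-04 -8.e-04 -1.e+00] F [ 0.7 -0.3  1.5] grip 0.207
```

View pics/s4.png

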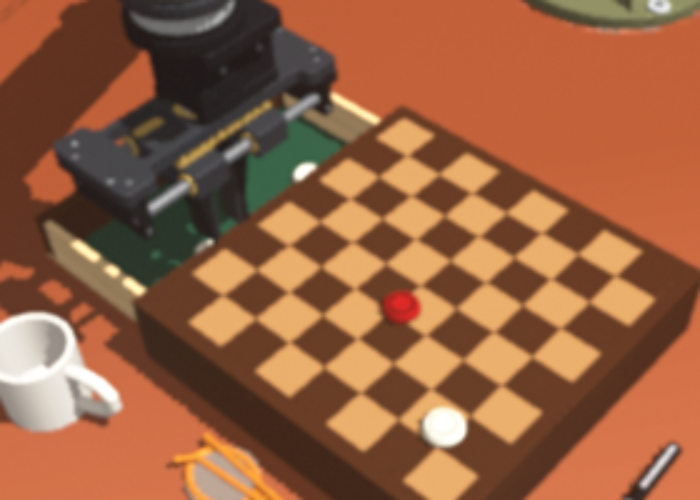

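```bash
python3 -m inch '[{"slide":[0,0,-0.12],"angular":[0,0,0],"claw":-0.59},{"slide":[0.2,-0.096,-0.16],"angular":[0,0,0],"claw":-0.59},{"slide":[0.4,-0.096,-0.16],"angular":[0,0,0],"claw":-0.59},{"slide":[0.6,-0.096,-0.16],"angular":[0,0,0],"claw":-0.59},{"slide":[0.78,-0.096,-0.16],"angular":[0,0,0],"claw":-0.59},{"slide":[0.78,-0.096,-0.16],"angular":[0,0,0],"claw":-0.59},{"slide":[0.78,-0.096,-0.06],"angular":[0,0,0],"claw":-0.59},{"slide":[0.78,-0.096,0],"angular":[0,0,0],"claw":-0.59},{"slide":[0.78,-0.096,0],"angular":[0,0,0],"claw":-0.59}]' >/dev/null
python3 -c "from h import *;rep()"
python3 -m inch '[{"slide":[-0.05,0,0],"angular":[0,0,0],"claw":-0.59},{"slide":[-0.1,0,0],"angular":[0,0,0],"claw":-0.59},{"slide":[-0.16,0,0],"angular":[0,0,0],"claw":-0.59},{"slide":[-0.24,0,0],"angular":[0,0,0],"claw":-0.59},{"slide":[-0.32,0,0],"angular":[0,0,0],"claw":-0.59},{"slide":[-0.4,0,0],"angular":[0,0,0],"claw":-0.59},{"slide":[-0.48,0,0],"angular":[0,0,0],"claw":-0.59}]' >/dev/null
python3 -m inch '[{"slide":[-0.06,0,0],"angular":[0,0,0],"claw":-0.59},{"slide":[-0.12,0,0],"angular":[0,0,0],"claw":-0.59},{"slide":[-0.17,0,0],"angular":[0,0,0],"claw":-0.59},{"slide":[-0.21,0,0],"angular":[0,0,0],"claw":-0.59},{"slide":[-0.25,0,0],"angular":[0,0,0],"claw":-0.59},{"slide":[-0.28,0,0],"angular":[0,0,0],"claw":-0.59},{"slide":[-0.3,0,0],"angular":[0,0,0],"claw":-0.59},{"slide":[-0.3,0,0],"angular":[0,0,0],"claw":-0.59}]' >/dev/null
python3 -c "
from h import *
rep()
ctrl.get_image('scene')
for q in ('light1','red1'):
    for r in ctrl.outline_of(q,'scene')[:5]: print(q,r['confidence'],np.round(r['bbox']))
"
```

```text
t 10.10 board xy [ 0.046  -0.0281] z 0.0743 toolx ang rel board -0.03 zax [-1.1e-03  1.0e-04 -1.0e+00] F [0.3 0.1 0.4] grip 0.204
t 11.60 board xy [-0.1499 -0.0283] z 0.075 toolx ang rel board -0.1 zax [-1.e-04 -2.e-04 -1.e+00] F [ 0.6  1.1 -0.9] grip 0.206
light1 0.74 [338. 242.  16.  19.]
```

```bash
python3 -m inch '[{"slide":[0,0,-0.12],"angular":[0,0,0],"claw":-0.59},{"slide":[0.2,0.1,-0.16],"angular":[0,0,0],"claw":-0.59},{"slide":[0.4,0.236,-0.16],"angular":[0,0,0],"claw":-0.59},{"slide":[0.6,0.236,-0.16],"angular":[0,0,0],"claw":-0.59},{"slide":[0.8,0.236,-0.16],"angular":[0,0,0],"claw":-0.59},{"slide":[1,0.236,-0.16],"angular":[0,0,0],"claw":-0.59}]' >/dev/null
python3 -m inch '[{"slide":[0.13,0,0],"angular":[0,0,0],"claw":-0.59},{"slide":[0.13,0,0],"angular":[0,0,0],"claw":-0.59},{"slide":[0.13,0,0.1],"angular":[0,0,0],"claw":-0.59},{"slide":[0.13,0,0.16],"angular":[0,0,0],"claw":-0.59},{"slide":[0.13,0,0.16],"angular":[0,0,0],"claw":-0.59}]' >/dev/null
python3 -c "from h import *;rep()"
python3 -m inch '[{"slide":[-0.05,0,0],"angular":[0,0,0],"claw":-0.59},{"slide":[-0.1,0,0],"angular":[0,0,0],"claw":-0.59},{"slide":[-0.16,0,0],"angular":[0,0,0],"claw":-0.59},{"slide":[-0.23,0,0],"angular":[0,0,0],"claw":-0.59},{"slide":[-0.31,0,0],"angular":[0,0,0],"claw":-0.59},{"slide":[-0.39,0,0],"angular":[0,0,0],"claw":-0.59},{"slide":[-0.47,0,0],"angular":[0,0,0],"claw":-0.59},{"slide":[-0.55,0,0],"angular":[0,0,0],"claw":-0.59},{"slide":[-0.64,0,0],"angular":[0,0,0],"claw":-0.59},{"slide":[-0.72,0,0],"angular":[0,0,0],"claw":-0.59}]' >/dev/null
python3 -m inch '[{"slide":[-0.07,0,0],"angular":[0,0,0],"claw":-0.59},{"slide":[-0.14,0,0],"angular":[0,0,0],"claw":-0.59},{"slide":[-0.2,0,0],"angular":[0,0,0],"claw":-0.59},{"slide":[-0.25,0,0],"angular":[0,0,0],"claw":-0.59},{"slide":[-0.29,0,0],"angular":[0,0,0],"claw":-0.59},{"slide":[-0.33,0,0],"angular":[0,0,0],"claw":-0.59},{"slide":[-0.37,0,0],"angular":[0,0,0],"claw":-0.59},{"slide":[-0.41,0,0],"angular":[0,0,0],"claw":-0.59},{"slide":[-0.41,0,0],"angular":[0,0,0],"claw":-0.59}]' >/dev/null
python3 -m inch '[{"slide":[0,0,-0.2],"angular":[0,0,0],"claw":-0.59},{"slide":[0.3,0,-0.4],"angular":[0,0,0],"claw":-0.59},{"slide":[0.5,-0.1,-0.5],"angular":[0,0,0],"claw":-0.59},{"slide":[0.6,-0.1,-0.5],"angular":[0,0,0],"claw":-0.59},{"slide":[0.6,-0.1,-0.5],"angular":[0,0,0],"claw":-0.59}]' >/dev/null
python3 -c "
from h import *
rep()
im=ctrl.get_image('top');cv2.imwrite('pics/t5.png',cv2.resize(im['color'][150:450,220:620,::-1],None,fx=2,fy=2))
"
```

```text
t 12.85 board xy [ 0.1178 -0.0871] z 0.0744 toolx ang rel board -0.08 zax [-1.3e-03 -3.0e-04 -1.0e+00] F [0.6 0.4 0.9] grip 0.203
t 15.25 board xy [-0.0069 -0.0615] z 0.2022 toolx ang rel board 0.37 zax [ 0.0032  0.004  -1.    ] F [-0.1  1.3 -0.1] grip 0.205
```

View pics/t5.png

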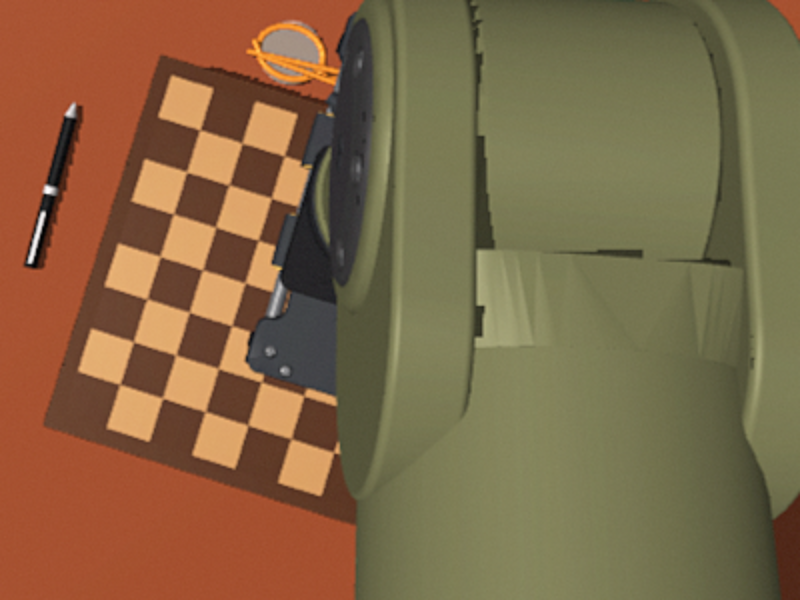

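```bash
python3 -c "
from h import *
im=ctrl.get_image('scene');cv2.imwrite('pics/s6.png',cv2.resize(im['color'][80:280,150:430,::-1],None,fx=2.8,fy=2.8))
"
```

```text
(no output)
```

View pics/s6.png

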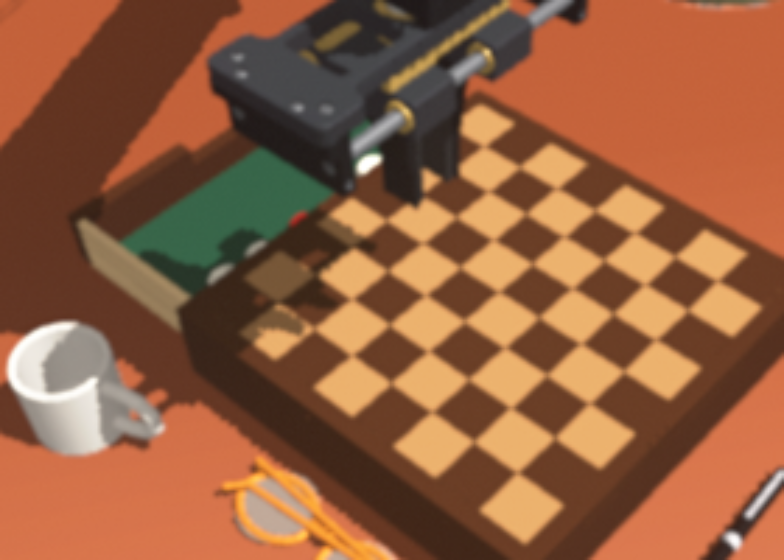

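```bash
python3 -m inch '[{"slide":[-0.18,-0.05,0],"angular":[0,0,0],"claw":-0.59},{"slide":[-0.36,-0.1,0],"angular":[0,0,0],"claw":-0.59},{"slide":[-0.54,-0.15,0],"angular":[0,0,0],"claw":-0.59},{"slide":[-0.72,-0.2,0],"angular":[0,0,0],"claw":-0.59},{"slide":[-0.9,-0.246,0],"angular":[0,0,0],"claw":-0.59},{"slide":[-1,-0.246,0],"angular":[0,0,0],"claw":-0.59},{"slide":[-1,-0.246,0],"angular":[0,0,0],"claw":-0.59}]' >/dev/null
python3 -c "
from h import *
rep()
im=ctrl.get_image('wrist');cv2.imwrite('pics/w7.png',im['color'][:,:,::-1])
for q in ('light1','red1'):
    for r in ctrl.outline_of(q,'wrist')[:5]: print(q,r['confidence'],np.round(r['bbox']))
"
```

```text
t 16.05 board xy [-0.2704  0.0007] z 0.2001 toolx ang rel board -0.6 zax [-1.0e-04 -1.4e-03 -1.0e+00] F [ 0.9  0.6 -0.1] grip 0.206
light1 0.68 [415. 116.  29.  25.]
light1 0.6 [250. 125.  30.  26.]
light1 0.58 [379. 117.  26.  29.]
red1 0.96 [332. 116.  30.  28.]
red1 0.63 [252. 104.  35.  26.]
```

View pics/w7.png

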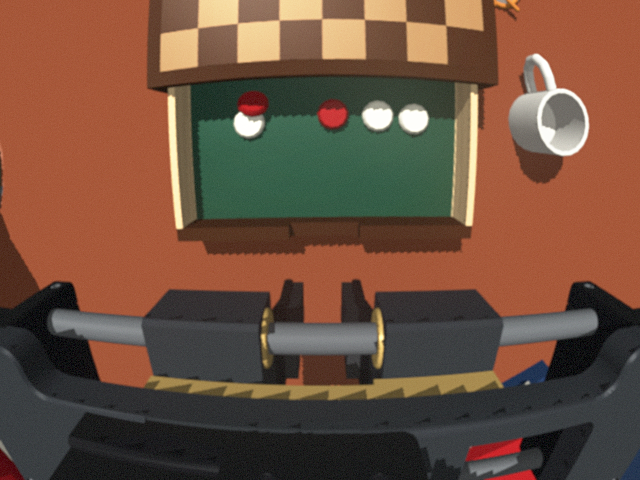

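```bash
python3 -m inch '[{"slide":[-0.19,0,0],"angular":[0,0,0],"claw":-0.59},{"slide":[-0.19,0,0.15],"angular":[0,0,0],"claw":-0.59},{"slide":[-0.19,0,0.3],"angular":[0,0,0],"claw":-0.59},{"slide":[-0.19,0,0.45],"angular":[0,0,0],"claw":-0.59},{"slide":[-0.19,0,0.56],"angular":[0,0,0],"claw":-0.59},{"slide":[-0.19,0,0.656],"angular":[0,0,0],"claw":-0.59},{"slide":[-0.19,0,0.656],"angular":[0,0,0],"claw":-0.59}]' >/dev/null
python3 -c "from h import *;rep()"
```

```text
t 16.90 board xy [-0.3093  0.0021] z 0.0325 toolx ang rel board 0.1 zax [-0.0072  0.0024 -1.    ] F [-0.6  0.3  0.2] grip 0.202
```

```bash
python3 -m inch '[{"slide":[-0.0,0,0],"angular":[0,0,0],"claw":-0.59},{"slide":[0.03,0,0],"angular":[0,0,0],"claw":-0.59},{"slide":[0.06,0,0],"angular":[0,0,0],"claw":-0.59},{"slide":[0.09,0,0],"angular":[0,0,0],"claw":-0.59},{"slide":[0.12,0,0],"angular":[0,0,0],"claw":-0.59},{"slide":[0.16,0,0],"angular":[0,0,0],"claw":-0.59},{"slide":[0.2,0,0],"angular":[0,0,0],"claw":-0.59},{"slide":[0.24,0,0],"angular":[0,0,0],"claw":-0.59},{"slide":[0.28,0,0],"angular":[0,0,0],"claw":-0.59},{"slide":[0.32,0,0],"angular":[0,0,0],"claw":-0.59}]' >/dev/null
python3 -c "from h import *;rep()"
python3 -m inch '[{"slide":[0.03,0,0],"angular":[0,0,0],"claw":-0.59},{"slide":[0.06,0,0],"angular":[0,0,0],"claw":-0.59},{"slide":[0.09,0,0],"angular":[0,0,0],"claw":-0.59},{"slide":[0.12,0,0],"angular":[0,0,0],"claw":-0.59},{"slide":[0.15,0,0],"angular":[0,0,0],"claw":-0.59},{"slide":[0.18,0,0],"angular":[0,0,0],"claw":-0.59},{"slide":[0.21,0,0],"angular":[0,0,0],"claw":-0.59},{"slide":[0.23,0,0],"angular":[0,0,0],"claw":-0.59},{"slide":[0.25,0,0],"angular":[0,0,0],"claw":-0.59},{"slide":[0.25,0,0],"angular":[0,0,0],"claw":-0.59}]' >/dev/null
python3 -c "from h import *;rep()"
```

```text
t 17.90 board xy [-0.2307 -0.0007] z 0.036 toolx ang rel board -0.04 zax [ 2.e-04 -1.e-04 -1.e+00] F [ 1.1 -3.   1.9] grip 0.203
t 18.90 board xy [-0.1678 -0.0003] z 0.0359 toolx ang rel board 0.01 zax [-6.0e-04  1.1e-03 -1.0e+00] F [0.1 0.7 0.8] grip 0.203
```

```bash
python3 -m inch '[{"slide":[0.01,0,0],"angular":[0,0,0],"claw":-0.59},{"slide":[0.02,0,0],"angular":[0,0,0],"claw":-0.59},{"slide":[0.03,0,0],"angular":[0,0,0],"claw":-0.59},{"slide":[0.04,0,0],"angular":[0,0,0],"claw":-0.59},{"slide":[0.048,0,0],"angular":[0,0,0],"claw":-0.59},{"slide":[0.048,0,0],"angular":[0,0,0],"claw":-0.59}]' >/dev/null
python3 -c "from h import *;rep()"
python3 -m inch '[{"slide":[0.004,0,0],"angular":[0,0,0],"claw":-0.59},{"slide":[0.008,0,0],"angular":[0,0,0],"claw":-0.59},{"slide":[0.008,0,0],"angular":[0,0,0],"claw":-0.59}]' >/dev/null
python3 -c "from h import *;rep()"
```

```text
t 19.50 board xy [-0.1565 -0.0005] z 0.0359 toolx ang rel board -0.03 zax [-2.e-04  5.e-04 -1.e+00] F [-0.5  0.4  0.1] grip 0.208
t 19.80 board xy [-0.1562 -0.0006] z 0.036 toolx ang rel board -0.09 zax [-5.0e-04 -1.2e-03 -1.0e+00] F [-1.7 -4.7  0.2] grip 0.205
```

```bash
python3 -m inch '[{"slide":[0.006,0,0],"angular":[0,0,0],"claw":-0.59},{"slide":[0.006,0,0],"angular":[0,0,0],"claw":-0.59}]' >/dev/null
python3 -c "from h import *;rep()"
python3 -m inch '[{"slide":[0.006,0,0],"angular":[0,0,0],"claw":-0.59},{"slide":[0.006,0,0],"angular":[0,0,0],"claw":-0.59}]' >/dev/null
python3 -c "from h import *;rep()"
```

```text
t 20.00 board xy [-0.1562 -0.0006] z 0.036 toolx ang rel board -0.14 zax [-0.001  -0.0028 -1.    ] F [-3.5 -7.3  0.7] grip 0.206
t 20.20 board xy [-0.1562 -0.0006] z 0.036 toolx ang rel board -0.18 zax [-0.0015 -0.0044 -1.    ] F [ -4.8 -10.6   1.1] grip 0.207
```

```bash
python3 -m inch '[{"slide":[-0.1,0,0],"angular":[0,0,0],"claw":-0.59},{"slide":[-0.25,0,0],"angular":[0,0,0],"claw":-0.59},{"slide":[-0.4,0,-0.1],"angular":[0,0,0],"claw":-0.59},{"slide":[-0.45,0,-0.25],"angular":[0,0,0],"claw":-0.59},{"slide":[-0.45,0,-0.4],"angular":[0,0,0],"claw":-0.59},{"slide":[-0.45,0,-0.5],"angular":[0,0,0],"claw":-0.59},{"slide":[-0.45,0,-0.5],"angular":[0,0,0],"claw":-0.59}]' >/dev/null
python3 -c "
from h import *
rep()
im=ctrl.get_image('wrist');a=im['color'][:300,:,::-1]
im=ctrl.get_image('scene');b=im['color'][80:320,100:480,::-1]
cv2.imwrite('pics/f8.png',np.vstack([a,cv2.resize(b,(640,300))]))
for q in ['cup','spectacles','pen']:
    P=cloud(im)
    for r in ctrl.outline_of(q,'scene')[:1]: print(q,np.round(r['bbox']),np.median(P[r['mask']],0))
B=tb(P.reshape(-1,3)[:,:2]) ;z=P[...,2].ravel();m=(z>.02)&(z<.05)&(B[:,0]<-.15)&(B[:,0]>-.3)&(abs(B[:,1])<.12);print(m.sum())
"
```

```text
t 20.90 board xy [-0.2639 -0.0039] z 0.1652 toolx ang rel board -0.05 zax [ 9.1e-03  1.0e-04 -1.0e+00] F [ 1.  -0.2 -0.4] grip 0.203
cup [181. 217.  56.  54.] [ 0.71216494 -0.18232067  0.03736891]
spectacles [265. 274.  60.  55.] [0.7302893  0.00370906 0.0050653 ]
pen [411. 277.  41.  55.] [0.63777577 0.21813339 0.00994122]Traceback (most recent call last):
  File "<string>", line 10, in <module>
    B=tb(P.reshape(-1,3)[:,:2]) ;z=P[...,2].ravel();m=(z>.02)&(z<.05)&(B[:,0]<-.15)&(B[:,0]>-.3)&(abs(B[:,1])<.12);print(m.sum())
                                                      ~~~~~~~~~~~~~~~^^~~~~~~~~~~~~
ValueError: operands could not be broadcast together with shapes (307200,) (2,)
```

View pics/f8.png

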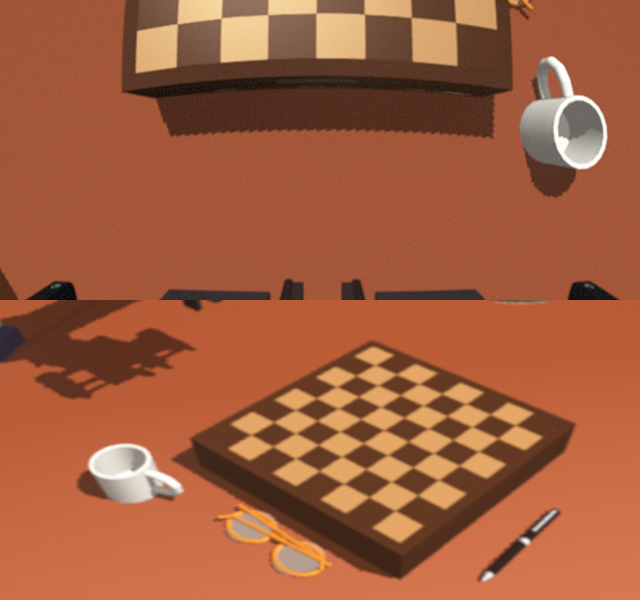

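The drawer front sits flush with the case, the board is empty, and the cup, spectacles and pen haven't moved. Handing in.

```bash
python3 -c "
from bench import ctrl
print(ctrl.close_job())"
```

```text
the job is handed in; nothing more can be done
None
```

All five draughtsmen were swept into the drawer, the drawer was pushed shut against its stop, the cup, spectacles and pen were left where they were, and the job was handed in at about 21 s.

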